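# Take the sharpening plate out of its cradle and set it on the honing block

## Task

Get the thin sharpening plate ready for touching up the gouges: press lightly on its top and slide it forward out of its cradle until its front end sticks out past the cradle's front edge, without tipping it off, then pinch the overhanging end by its two long sides and lift it out. Seat it on the honing block with its hole over the pin, lying flat and square on the block, and let go. Be gentle: never press hard on the plate, do not drop it, and leave the other things on the bench where they are.

Things in the scene. Friction and masses are not known exactly. Their poses are not given: they have to be found in the camera images.
- hone: Sharpening plate: flat bare-metal rectangle 130 x 50 x 4 mm (x, y, z), 0.07 to 0.12 kg, dark field on top, a 12 mm round through hole near its far (+x) end. Origin: centre of its underside; x along it, z up. Starts flat in the cradle's channel, rear end within 11 mm of the rear stop. Friction on the cradle about 0.25; fingertips grip it better: pressing on top with 4 to 10 N drags it.
- hone_front (a point): Middle of the plate's front (-x) end, at mid thickness: (-65, 0, 2) mm in the plate's frame. It starts 9 to 18 mm behind the cradle's front edge. The plate tips off when more than about 60 mm of it overhangs; 35 to 50 mm is right for pinching it by its long sides (50 mm apart). Pressing it with more than 30 N spoils it.
- hone_hole (a point): Centre of the plate's 12 mm hole, at mid thickness: (50, 0, 2) mm in the plate's frame.
- cradle: Wooden cradle, a low rigid bench fixed to the table, 160 x 84 mm, 66 mm high. Origin: centre of its underside; -x is its open front, z up. On top a channel 54 mm wide along x, floor 60 mm above the table, between side rails 15 mm wide and 6 mm high (2 mm higher than the plate) and a rear stop as high, 10 mm thick, at +x. Pressing 1 mm too deep is many newtons: feel for it.
- cradle_edge (a point): Middle of the channel floor's front edge, (-80, 0, 60) mm in the cradle's frame, with the cradle's axes: -x points out over the edge.
- block: Honing block, a plain pale wooden block 85 x 60 x 60 mm fixed to the table by a flat steel foot (50 x 100 x 12 mm, under its middle). Origin: centre of its underside; z up. A steel pin stands on its top near the far (+x) end. Seated square, the plate's x axis runs along the block's x axis and its front 45 mm stick out past the block's -x face.
- block_pin (a point): Foot of the pin's axis on the block's flat top, (27.5, 0, 60) mm in the block's frame, with the block's axes. The pin is 8 mm across and 16 mm high, its top 6 mm tapering to 3 mm.
- finial: Bystander, loose: small turned wooden finial standing upright, 40 mm across its foot, 104 mm high, origin at its foot.
- center: Bystander, loose: dark steel lathe centre standing point up, 32 mm across, 57 mm high, origin at its foot.
- wax: Bystander, loose: flat metal tin, 70 mm across, 45 mm high, origin under it.
- blank: Bystander, loose: square wooden turning blank 50 x 160 x 50 mm, origin under its centre.
- gouge: Bystander, loose: turning gouge with wooden handle, lying, 350 mm long along its x, up to 26 mm high, origin under the ferrule.
- chuck_key: Bystander, loose: steel T-shaped chuck key lying flat, 90 x 80 mm, 12 mm high, origin under its shaft's middle.
- bowl: Bystander, loose: small turned wooden bowl, 100 mm across, 45 mm high, origin under it.
Not all that is in view belongs to the job. What is shaped like the cradle but red is not meant. Leave any green or turquoise look-alike of the hone alone.

How it is judged:
By the outcome, as a careful person would: the job done as asked, in the order asked, and still so for the second after the job is handed in, with the robot touching nothing.
It also fails if it takes over 64 s, if anything falls off the work surface, if the arm or the gripper's body presses on something with over 40 N, if the wrist force passes 120 N, or if a joint passes its speed limit or range.

## Robot

A 7-joint arm with a two-finger parallel gripper is mounted at the origin on the work surface. World frame = base frame: x ahead of the robot, y to its left, z up, the work surface at z = 0. Lengths are in m, angles in rad, forces in N, time in s.
With the tool pointing down it reaches from about 0.4 to 0.9 m from the base axis. Payload 5.5 kg.
Tool frame: the origin (TCP) lies at the very end of the fingers, on their centre line; the grasp point (between the pads) lies arm.tcp_to_grasp behind it (arm.tcp_to_grasp is the distance from the TCP to the grasp point, in m); z points along the fingers, y is the direction in which the jaws open and shut (so a half turn about z gives the same grasp; the last joint's range is limited). The gripper opens to 85 mm and grips with 20 to 120 N. Pads are 22 mm wide; open, the fingers measure 114 mm over their backs; the gripper's body (76 mm by 85 mm) begins 54 mm behind the grasp point. The pads swing forward as they close: fully open they stand 13 mm farther back than shut.
Start: joints at [1.548, 0.501, -0.427, 1.55, 0.221, 1.138, -0.21], TCP at [0.183, -0.624, 0.231] pointing down, gripper open.
Joint ranges: [-2.88, 2.88], [-0.31, 2.03], [-1.54, 1.56], [0.2, 2.42], [-1.41, 4.55], [0.19, 2.02], [-2.57, 2.57]. Speed limits (rad/s): [2.57, 2.57, 3.14, 3.14, 3.14, 3.14, 3.14].

## Interface

Orientations are given as a unit quaternion [x, y, z, w].
In Python, from cell import arm, camera, calibration gives the robot as it stands.
- The arm moves only by the tool step_arm, never from a script. Its argument "series" is a list of rows, each an object of numbers: "tx", "ty", "tz": the shift along the tool's x, y, z in cm; "twist": the turn about the tool's z in units of 6 degrees (1.0 is 6 degrees); "jaw": the gripper command: -1 is fully open, 1 is shut, values between are in proportion. In form: [{"tx": .., "ty": .., "tz": .., "twist": .., "jaw": ..}, ...]. A call has 1 to 20 rows; each row is the pose to reach, as a shift and turn from the pose commanded when the call began, along the tool's axes at that moment; what a row does not reach only later rows make up. A row lasts 1/10 s, in which the tool goes at most 50 mm and 8.59 degrees, less where a joint would pass 70% of its speed; a pose out of reach is approached as far as the arm can. A call with a gripper value outside its range is refused whole. The fingers move at their own pace and stop on an object; the grip force is fixed at half the most. Time passes only in rows, so rows that repeat a pose let the fingers close. It gives the time, the measured TCP pose, the force and the opening at its end, in the units of the state.
- arm.get_obs(): the state, without advancing time (a new reading comes with each control period).
- camera(name): name is "scene" or "top"; returns the picture (480x640x3 uint8, red, green, blue); there is no depth.
- calibration(name): a dict with "fx", "fy", "cx", "cy" (pixels), "rvec" (rotation vector, rad) and "tvec" (3), from world to camera coordinates, as OpenCV has them. Camera axes: x right, y down, z forward; pixel columns grow to the right and rows downward; lengths in m; the calibration is good to about 2 mm. A picture is of the moment at which its call begins. calibration takes no time and is no camera call.
- arm.hand_in(): hands the job in, once; it reports no verdict.
The state is a dict: "time": time; "joints": joint angles; "qd": joint speeds; "joint_efforts": joint torques, N m; "position": TCP position; "tool_rot": TCP orientation; "force": force on the tool from outside, world axes, zero at the start; "ft_torque": the same for the moment, N m; "grip_width": finger opening in m.
Only numpy, scipy, OpenCV 4.12 (cv2) and the standard library are available. Lean on these libraries where they do the work, as an engineer would, in place of code of your own. Each camera call takes 0.05 s, during which the arm holds its last target. There are 200 camera calls.

## Working session

There is one attempt and no reset: what is moved stays moved. The work goes in short steps, Python scripts to look and compute and a tool call to move; the robot and the scene stay as the last step left them, time stands still between calls to the robot, and variables do not carry over. Pictures are saved under pics/ and viewed, about 8 in all and at most 12, crops included, and the job is handed in when it is done.

Besides the shell and the picture viewer there is one more tool, called as a command line: name --argument value ..., lists and objects as JSON in quotes. step_arm: Moves the arm, as the interface text tells. Its arguments: {"type":"object","properties":{"series":{"type":"array","items":{"type":"object","properties":{"tx":{"type":"number"},"ty":{"type":"number"},"tz":{"type":"number"},"twist":{"type":"number"},"jaw":{"type":"number"}}}}},"required":["series"]}

```bash
mkdir -p pics; cat > h.py <<'E'
import numpy as np, cv2
from cell import arm, camera, calibration
def cam(n):
    c=calibration(n);K=np.array([[c['fx'],0,c['cx']],[0,c['fy'],c['cy']],[0,0,1.]])
    R=cv2.Rodrigues(np.array(c['rvec'],float))[0];t=np.array(c['tvec'],float).ravel()
    return K,R,t
def ray(n,uv,z):
    K,R,t=cam(n);C=-R.T@t
    uv=np.atleast_2d(uv).astype(float)
    d=(R.T@np.linalg.inv(K)@np.c_[uv,np.ones(len(uv))].T).T
    return C+d*((z-C[2])/d[:,2])[:,None]
def proj(n,P):
    K,R,t=cam(n);p=(K@(R@np.atleast_2d(P).T+t[:,None])).T
    return p[:,:2]/p[:,2:]
def snap(n,f):
    im=camera(n);cv2.imwrite('pics/'+f,im[:,:,::-1]);return im
E
python3 - <<'E'
from h import *
for n in('top','scene'):
    snap(n,n+'0.png');K,R,t=cam(n);print(n,K[0,0],-R.T@t,R[2])
o=arm.get_obs();print(o,arm.tcp_to_grasp)
E
```

```text
top 518.8980391811435 [ 0.39039946 -0.06153652  1.38529986] [ 0.09783275 -0.00674499 -0.99518001]
scene 576.1593214536646 [1.2482475  0.90023051 0.86837294] [-0.50273577 -0.66402614 -0.55346728]
{'time': 0.1, 'joints': array([ 1.54822039,  0.50179863, -0.42680512,  1.55133032,  0.22082951,
        1.13830029, -0.21029732]), 'qd': array([-0.00116844, -0.00184109, -0.00173026, -0.00220874,  0.00196851,
       -0.00062393,  0.00077564]), 'joint_efforts': array([-9.42690298e-03, -5.70809197e+01, -5.83802059e+00, -2.81751806e+01,
        1.04381875e-02,  5.57219886e-03, -8.71155692e-06]), 'position': array([ 0.18301476, -0.62305741,  0.23034123]), 'tool_rot': array([ 9.89804328e-01,  1.42431045e-01, -1.03159879e-04, -8.82343011e-04]), 'force': array([-0.21168878, -0.62823128,  0.27967998]), 'ft_torque': array([-0.00677192,  0.0335186 ,  0.02321815]), 'grip_width': 0.08570812382495438} 0.0187
```

View pics/top0.png

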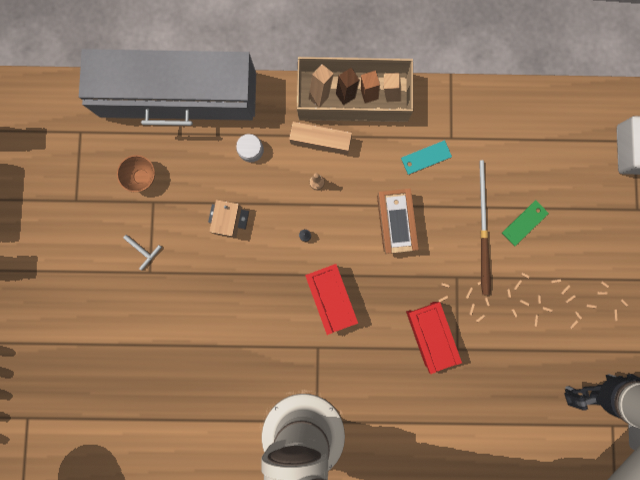

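View pics/scene0.png

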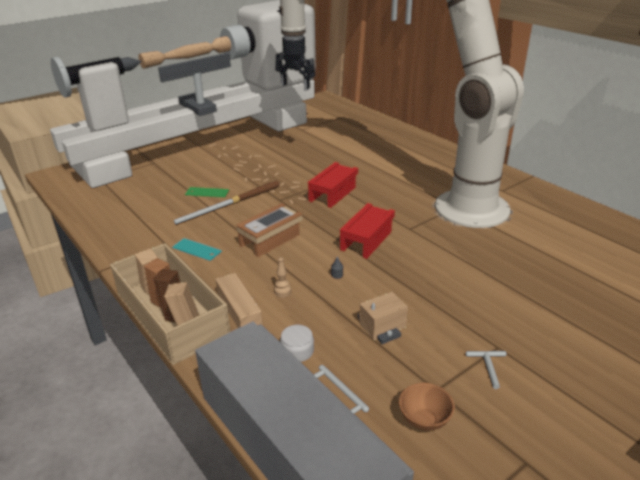

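Candidates for the hone: the grey and dark plate in the brown cradle at top (399,222), the turquoise look-alike at (426,157) and the green one at (525,222). The red cradles at (332,300) and (435,338) are not meant. By the description I choose the plate at (399,222). I'll check it and the block in one close crop.

```bash
python3 - <<'E'
import cv2,numpy as np
a=cv2.imread('pics/top0.png');b=cv2.imread('pics/scene0.png')
c=lambda im,x,y,s=80:cv2.resize(im[y:y+60,x:x+80],(400,300),interpolation=cv2.INTER_CUBIC)
cv2.imwrite('pics/crop0.png',np.vstack([np.hstack([c(a,360,190),c(a,190,190)]),np.hstack([c(b,230,195),c(b,345,285)])]))
E
```

```text
(no output)
```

View pics/crop0.png

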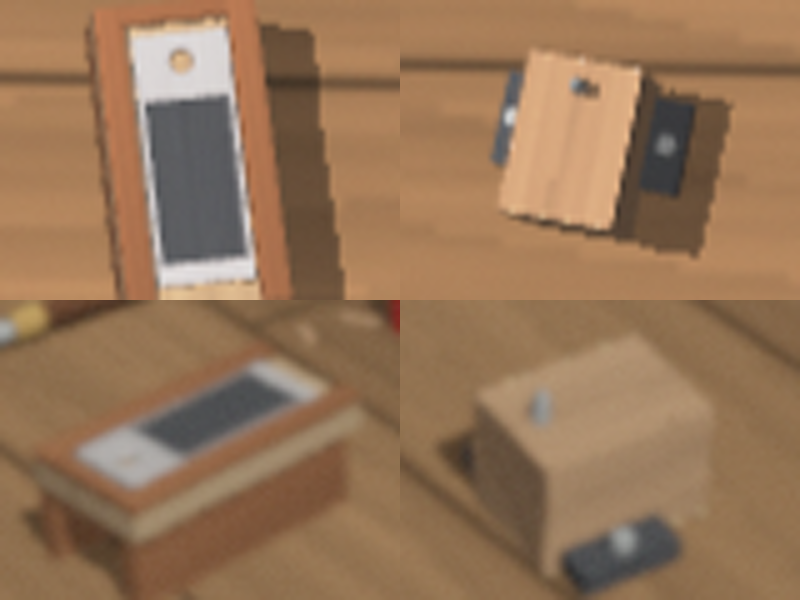

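The crop confirms it: the grey plate with a dark field is in the brown cradle, hole at the far end (top px 396,202) and front end facing the robot (≈402,247). The block's top spans (216,200)–(238,203)–(233,236)–(210,232), with its pin at ≈(226,207).

```bash
cat >> h.py <<'E'
def plate(n,im,roi):
    x,y,w,h=roi;s=cv2.resize(im[y:y+h,x:x+w],None,fx=4,fy=4,interpolation=cv2.INTER_CUBIC)
    hs=cv2.cvtColor(s,cv2.COLOR_RGB2HSV);m=((hs[...,1]<60)&(hs[...,2]>60)).astype(np.uint8)
    m=cv2.morphologyEx(m,cv2.MORPH_OPEN,np.ones((5,5)))
    c=max(cv2.findContours(m,0,1)[0],key=cv2.contourArea)
    r=cv2.minAreaRect(c);return (cv2.boxPoints(r)+.5)/4-.5+[x,y]
E
python3 - <<'E'
from h import *
a=cv2.imread('pics/top0.png')[:,:,::-1].copy()
b=plate('top',a,(375,188,50,64));P=ray('top',b,.064);print(b.round(1),P.round(4),P.mean(0),[np.linalg.norm(P[i]-P[i-1]).round(4) for i in range(4)])
hole=ray('top',[[360+180/5,190+61/5]],.064);print('hole',hole)
hand=np.array([[130,28],[228,24],[258,280],[160,288]])/5+[360,190]
H=ray('top',hand,.064);print('hand',H.round(4),H.mean(0))
d=H[:2].mean(0)-H[2:].mean(0);print('ang',np.degrees(np.arctan2(d[1],d[0])),np.linalg.norm(d))
# cradle corners hand: from full picture
cr=np.array([[378.5,193],[411,191.5],[418,251],[385.5,254]]);C=ray('top',cr,.066);print('cradle',C.round(4),C.mean(0))
d=C[:2].mean(0)-C[2:].mean(0);print('ang',np.degrees(np.arctan2(d[1],d[0])),np.linalg.norm(d))
bl=np.array([[528,48],[642,66],[615,232],[500,210]])/5+[110,190];B=ray('top',bl,.06);print('block',B.round(4),B.mean(0))
d=B[:2].mean(0)-B[2:].mean(0);an=np.arctan2(d[1],d[0]);print('ang',np.degrees(an),np.linalg.norm(d),np.linalg.norm(B[0]-B[1]))
pin=B.mean(0)+.0275*np.array([np.cos(an),np.sin(an),0]);print('pin',pin,proj('top',[pin,pin+[0,0,.016]]),proj('scene',[pin,pin+[0,0,.016]]))
# scene check: hand px of block top corners, pin, hole, plate corners
s=lambda p,o:np.array(p)/5+o
print('scene block',ray('scene',s([[475,-300+395],[640,32],[712,110],[545,165]],[345-80,285]),.06).round(4))
print('scene pinbase,top',ray('scene',s([[541,122]],[265,285]),.06),ray('scene',s([[541,90]],[265,285]),.076))
print('scene plate',ray('scene',s([[78,153],[262,60],[328,82],[135,188]],[230,195]),.064).round(4),'hole',ray('scene',s([[128,160]],[230,195]),.064))
E
```

```text
[[385.  196.7]
 [405.  194.4]
 [411.  245.3]
 [391.  247.6]] [[ 0.6168 -0.2023  0.064 ]
 [ 0.6238 -0.2538  0.064 ]
 [ 0.4923 -0.2694  0.064 ]
 [ 0.4854 -0.2183  0.064 ]] [ 0.55455709 -0.23592586  0.064     ] [np.float64(0.1323), np.float64(0.052), np.float64(0.1324), np.float64(0.0515)]
hole [[ 0.60292313 -0.23064998  0.064     ]]
hand [[ 0.6197 -0.2048  0.064 ]
 [ 0.6226 -0.2554  0.064 ]
 [ 0.4904 -0.2709  0.064 ]
 [ 0.4855 -0.2208  0.064 ]] [ 0.55457957 -0.2379803   0.064     ]
ang 6.76862979112495 0.13411262024379475
cradle [[ 0.6258 -0.1852  0.066 ]
 [ 0.6311 -0.269   0.066 ]
 [ 0.4778 -0.287   0.066 ]
 [ 0.4688 -0.2041  0.066 ]] [ 0.5508771  -0.23631172  0.066     ]
ang 6.771991453805595 0.15627650832432807
block [[0.6026 0.2343 0.06  ]
 [0.5942 0.1754 0.06  ]
 [0.5081 0.1863 0.06  ]
 [0.5185 0.2455 0.06  ]] [0.5558781  0.21038229 0.06      ]
ang -7.411609396897698 0.08583671360820759 0.059586887601506065
pin [0.58314834 0.20683489 0.06      ] [[226.01520264 207.26095208]
 [224.77244456 206.33441299]] [[372.28597391 307.52263884]
 [372.54566132 301.77449119]]
scene block [[0.596  0.1814 0.06  ]
 [0.5099 0.1946 0.06  ]
 [0.5232 0.2529 0.06  ]
 [0.6032 0.2343 0.06  ]]
scene pinbase,top [[0.58579385 0.2126732  0.06      ]] [[0.58480628 0.21073946 0.076     ]]
scene plate [[ 0.6226 -0.2465  0.064 ]
 [ 0.4916 -0.2651  0.064 ]
 [ 0.4772 -0.2224  0.064 ]
 [ 0.6177 -0.1985  0.064 ]] hole [[ 0.60580624 -0.22387217  0.064     ]]
```

```bash
cat >> h.py <<'E'
def go(p,yaw=None):
    """shift (cm, tool axes) and twist units from measured pose to world p, tool x at yaw deg"""
    from scipy.spatial.transform import Rotation as Ro
    o=arm.get_obs();R=Ro.from_quat(o['tool_rot']).as_matrix()
    d=R.T@(np.array(p)-o['position'])*100;y=np.degrees(np.arctan2(R[1,0],R[0,0]))
    print('shift',d.round(2),'yaw',y.round(2),'twist',None if yaw is None else round((y-yaw)/6,3))
E
python3 - <<'E'
from h import *
go([.569,-.234,.15],6.8)
E
```

```text
shift [ 48.   -26.43   8.08] yaw 16.38 twist 1.596
```

step_arm --series '[{"tx": 48, "ty": -26.4, "tz": 4, "twist": 1.6, "jaw": 1}, {"tx": 48, "ty": -26.4, "tz": 4, "twist": 1.6, "jaw": 1}, {"tx": 48, "ty": -26.4, "tz": 4, "twist": 1.6, "jaw": 1}, {"tx": 48, "ty": -26.4, "tz": 4, "twist": 1.6, "jaw": 1}, {"tx": 48, "ty": -26.4, "tz": 4, "twist": 1.6, "jaw": 1}, {"tx": 48, "ty": -26.4, "tz": 4, "twist": 1.6, "jaw": 1}, {"tx": 48, "ty": -26.4, "tz": 4, "twist": 1.6, "jaw": 1}, {"tx": 48, "ty": -26.4, "tz": 4, "twist": 1.6, "jaw": 1}, {"tx": 48, "ty": -26.4, "tz": 8, "twist": 1.6, "jaw": 1}, {"tx": 48, "ty": -26.4, "tz": 8, "twist": 1.6, "jaw": 1}, {"tx": 48, "ty": -26.4, "tz": 8, "twist": 1.6, "jaw": 1}, {"tx": 48, "ty": -26.4, "tz": 8, "twist": 1.6, "jaw": 1}, {"tx": 48, "ty": -26.4, "tz": 8, "twist": 1.6, "jaw": 1}, {"tx": 48, "ty": -26.4, "tz": 8, "twist": 1.6, "jaw": 1}, {"tx": 48, "ty": -26.4, "tz": 8, "twist": 1.6, "jaw": 1}, {"tx": 48, "ty": -26.4, "tz": 8, "twist": 1.6, "jaw": 1}]'

```text
time: 1.7
position: [0.5685, -0.2373, 0.1518]
tool_rot: [0.998, 0.057, 0.0, 0.001]
force: [0.0, 0.4, 0.2]
grip_width: -0.0
```

```bash
python3 - <<'E'
from h import *
go([.569,-.234,.064],6.8);print(arm.get_obs()['position'],arm.get_obs()['force'])
E
```

```text
shift [ 0.09 -0.33  8.78] yaw 6.59 twist -0.035
[ 0.56847248 -0.23725214  0.15181062] [0.01347162 0.38080837 0.16885562]
```

step_arm --series '[{"ty": -0.1, "tz": 4, "jaw": 1}, {"ty": -0.2, "tz": 6, "jaw": 1}, {"ty": -0.2, "tz": 7.2, "jaw": 1}, {"ty": -0.2, "tz": 7.7, "jaw": 1}, {"ty": -0.2, "tz": 7.7, "jaw": 1}, {"ty": -0.2, "tz": 7.7, "jaw": 1}]'

```text
$.series[0]: bad value
```

```bash
python3 - <<'E'
from h import *
go([.569,-.234,.064],6.8);print(arm.get_obs()['position'],arm.get_obs()['force'])
E
```

```text
shift [ 0.09 -0.33  8.78] yaw 6.59 twist -0.035
[ 0.56847248 -0.23725214  0.15181062] [0.01347162 0.38080837 0.16885562]
```

step_arm --series '[{"tx": 0, "ty": -0.1, "tz": 4, "twist": 0, "jaw": 1}, {"tx": 0, "ty": -0.2, "tz": 6, "twist": 0, "jaw": 1}, {"tx": 0, "ty": -0.2, "tz": 7.2, "twist": 0, "jaw": 1}, {"tx": 0, "ty": -0.2, "tz": 7.7, "twist": 0, "jaw": 1}, {"tx": 0, "ty": -0.2, "tz": 7.7, "twist": 0, "jaw": 1}, {"tx": 0, "ty": -0.2, "tz": 7.7, "twist": 0, "jaw": 1}]'

```text
time: 2.3
position: [0.57, -0.2335, 0.0755]
tool_rot: [0.998, 0.059, 0.001, 0.0]
force: [-0.1, -0.3, -1.0]
grip_width: 0.0002
```

```bash
python3 - <<'E'
from h import *
go([.569,-.234,.064],6.8);print(arm.get_obs()['position'],arm.get_obs()['force'])
E
```

```text
shift [-0.1   0.04  1.15] yaw 6.76 twist -0.007
[ 0.56997572 -0.2334983   0.07546067] [-0.14061918 -0.32203557 -0.98559167]
```

step_arm --series '[{"tx": 0, "ty": 0, "tz": 0.5, "twist": 0, "jaw": 1}, {"tx": 0, "ty": 0, "tz": 0.8, "twist": 0, "jaw": 1}, {"tx": 0, "ty": 0, "tz": 0.9, "twist": 0, "jaw": 1}, {"tx": 0, "ty": 0, "tz": 0.9, "twist": 0, "jaw": 1}]'

```text
time: 2.7
position: [0.569, -0.2329, 0.0652]
tool_rot: [0.998, 0.059, -0.0, -0.0]
force: [0.1, -0.5, 0.1]
grip_width: -0.0003
```

step_arm --series '[{"tx": 0, "ty": 0, "tz": 0.08, "twist": 0, "jaw": 1}, {"tx": 0, "ty": 0, "tz": 0.08, "twist": 0, "jaw": 1}]'

```text
time: 2.9
position: [0.5692, -0.233, 0.0645]
tool_rot: [0.998, 0.059, 0.0, 0.0]
force: [0.6, 0.0, -0.1]
grip_width: 0.0002
```

step_arm --series '[{"tx": 0, "ty": 0, "tz": 0.05, "twist": 0, "jaw": 1}, {"tx": 0, "ty": 0, "tz": 0.05, "twist": 0, "jaw": 1}]'

```text
time: 3.1
position: [0.5693, -0.2331, 0.0642]
tool_rot: [0.998, 0.059, 0.0, 0.0]
force: [-0.5, -0.1, 1.5]
grip_width: -0.0001
```

step_arm --series '[{"tx": 0, "ty": 0, "tz": 0.03, "twist": 0, "jaw": 1}, {"tx": 0, "ty": 0, "tz": 0.03, "twist": 0, "jaw": 1}]'

```text
time: 3.3
position: [0.5694, -0.2331, 0.0642]
tool_rot: [0.998, 0.059, 0.0, 0.0]
force: [-0.7, 0.5, 4.6]
grip_width: 0.0002
```

step_arm --series '[{"tx": 0, "ty": 0, "tz": 0.02, "twist": 0, "jaw": 1}, {"tx": -0.2, "ty": 0, "tz": 0.02, "twist": 0, "jaw": 1}, {"tx": -0.5, "ty": 0, "tz": 0.02, "twist": 0, "jaw": 1}, {"tx": -0.8, "ty": 0, "tz": 0.02, "twist": 0, "jaw": 1}, {"tx": -1.1, "ty": 0, "tz": 0.02, "twist": 0, "jaw": 1}, {"tx": -1.4, "ty": 0, "tz": 0.02, "twist": 0, "jaw": 1}]'

```text
time: 3.9
position: [0.556, -0.2348, 0.0642]
tool_rot: [0.998, 0.059, 0.001, 0.0]
force: [1.4, 0.3, 5.6]
grip_width: 0.0
```

step_arm --series '[{"tx": -0.3, "ty": 0, "tz": 0, "twist": 0, "jaw": 1}, {"tx": -0.7, "ty": 0, "tz": 0, "twist": 0, "jaw": 1}, {"tx": -1.1, "ty": 0, "tz": 0, "twist": 0, "jaw": 1}, {"tx": -1.5, "ty": 0, "tz": 0, "twist": 0, "jaw": 1}, {"tx": -1.8, "ty": 0, "tz": 0, "twist": 0, "jaw": 1}]'

```text
time: 4.4
position: [0.538, -0.2371, 0.0642]
tool_rot: [0.998, 0.059, 0.001, 0.0]
force: [1.6, -0.8, 5.9]
grip_width: 0.0001
```

step_arm --series '[{"tx": -0.3, "ty": 0, "tz": 0, "twist": 0, "jaw": 1}, {"tx": -0.7, "ty": 0, "tz": 0, "twist": 0, "jaw": 1}, {"tx": -1.1, "ty": 0, "tz": 0, "twist": 0, "jaw": 1}, {"tx": -1.5, "ty": 0, "tz": 0, "twist": 0, "jaw": 1}, {"tx": -1.9, "ty": 0, "tz": 0, "twist": 0, "jaw": 1}, {"tx": -2.2, "ty": 0, "tz": 0, "twist": 0, "jaw": 1}, {"tx": -2.2, "ty": 0, "tz": 0, "twist": 0, "jaw": 1}]'

```text
time: 5.1
position: [0.5157, -0.2397, 0.0641]
tool_rot: [0.998, 0.059, 0.001, 0.0]
force: [-0.1, -0.2, 6.6]
grip_width: -0.0003
```

```bash
python3 - <<'E'
from h import *
a=snap('top','top1.png');b=snap('scene','scene1.png')
c=lambda im,x,y:cv2.resize(im[y:y+90,x:x+80],(400,450),interpolation=cv2.INTER_CUBIC)
cv2.imwrite('pics/crop1.png',np.hstack([c(a,360,190),c(b,235,180)])[:,:,::-1])
E
```

```text
(no output)
```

View pics/crop1.png

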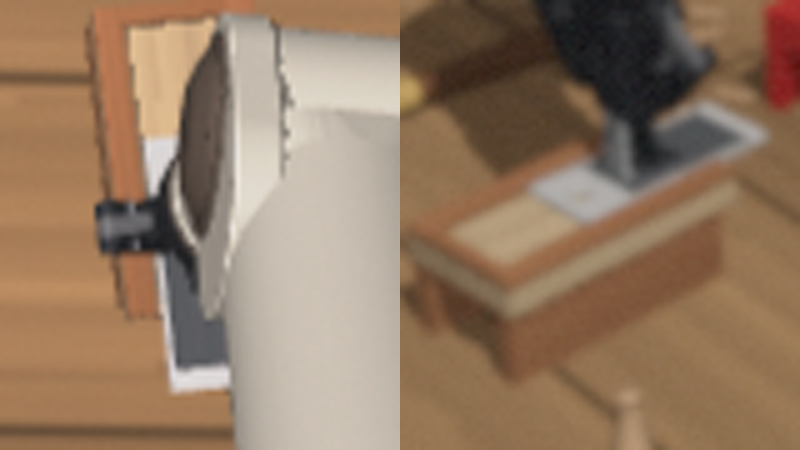

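The plate has slid forward squarely: its front-left corner is at top px (394.4,268.4), its rear-left at (388.6,217.4), and the cradle's front-left corner is at (385.6,253.6). It still lies flat.

```bash
python3 - <<'E'
from h import *
p=ray('top',[[394.4,268.4],[388.6,217.4]],.064);c=ray('top',[[385.6,253.6]],.066);print(p,c)
d=p[1]-p[0];print(np.linalg.norm(d),np.degrees(np.arctan2(d[1],d[0])))
u=np.array([np.cos(np.radians(6.8)),np.sin(np.radians(6.8)),0]);print('overhang',(c[0]-p[0])@u)
q=ray('scene',np.array([[718-400,103],[768-400,133]])/5+[235-0,180],.064);print(q)
print(arm.get_obs()['force'],u*.053)
E
```

```text
[[ 0.43261044 -0.22715811  0.064     ]
 [ 0.56314376 -0.21176006  0.064     ]] [[ 0.4698285  -0.20433311  0.066     ]]
0.13143838291594137 6.727667957255213
overhang 0.03965881787236427
[[ 0.4356556  -0.26556506  0.064     ]
 [ 0.43400072 -0.22067939  0.064     ]]
[1.23235282 0.2804184  7.60014641] [0.05262717 0.00627541 0.        ]
```

step_arm --series '[{"tx": -0.2, "ty": 0, "tz": -0.01, "twist": 0, "jaw": 1}, {"tx": -0.4, "ty": 0, "tz": -0.01, "twist": 0, "jaw": 1}, {"tx": -0.4, "ty": 0, "tz": -0.01, "twist": 0, "jaw": 1}, {"tx": -0.4, "ty": 0, "tz": -0.1, "twist": 0, "jaw": 1}, {"tx": -0.4, "ty": 0, "tz": -1, "twist": 0, "jaw": 1}, {"tx": -0.4, "ty": 0, "tz": -4, "twist": 0, "jaw": 1}, {"tx": -0.4, "ty": 0, "tz": -6, "twist": 0, "jaw": 1}, {"tx": -3, "ty": 0, "tz": -6, "twist": 0, "jaw": -1}, {"tx": -6, "ty": 0, "tz": -6, "twist": 0, "jaw": -1}, {"tx": -6, "ty": 0, "tz": -6, "twist": 0, "jaw": -1}, {"tx": -6, "ty": 0, "tz": -6, "twist": 0, "jaw": -1}, {"tx": -6, "ty": 0, "tz": -6, "twist": 0, "jaw": -1}, {"tx": -6, "ty": 0, "tz": -6, "twist": 0, "jaw": -1}]'

```text
time: 6.5
position: [0.4569, -0.2461, 0.1236]
tool_rot: [0.998, 0.06, 0.0, -0.0]
force: [-0.3, -0.4, 0.2]
grip_width: 0.0849
```

```bash
python3 - <<'E'
from h import *
go([.452,-.247,.041],6.8);o=arm.get_obs();print(o['position'],o['grip_width'])
a=snap('top','top2.png');b=snap('scene','scene2.png')
c=lambda im,x,y:cv2.resize(im[y:y+100,x:x+80],(400,500),interpolation=cv2.INTER_CUBIC)
cv2.imwrite('pics/crop2.png',np.hstack([c(a,360,190),c(b,245,150)])[:,:,::-1])
E
```

```text
shift [-0.5   0.03  8.26] yaw 6.83 twist 0.004
[ 0.4568659  -0.2460903   0.12362455] 0.0849400375536348
```

View pics/crop2.png

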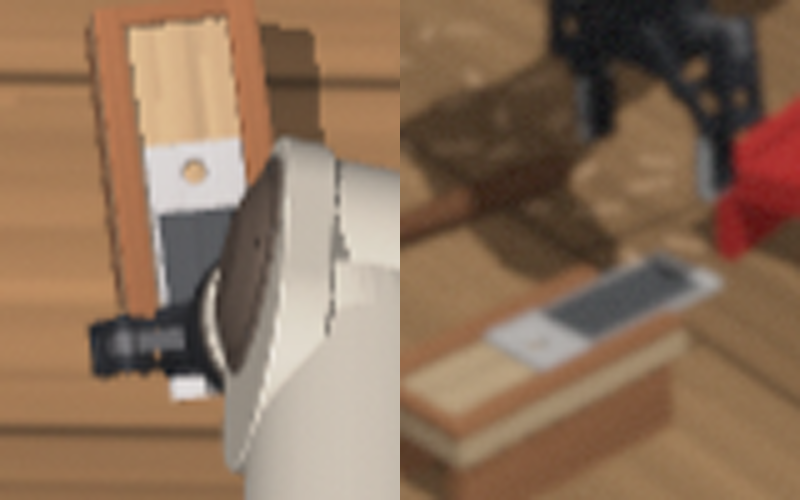

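The plate stayed put after release: hole at top px (399,224), front-left corner at (394.4,270), about 44 mm of overhang. The open fingers straddle it.

step_arm --series '[{"tx": -0.5, "ty": 0, "tz": 2, "twist": 0, "jaw": -1}, {"tx": -0.5, "ty": 0, "tz": 4, "twist": 0, "jaw": -1}, {"tx": -0.5, "ty": 0, "tz": 6, "twist": 0, "jaw": -1}, {"tx": -0.5, "ty": 0, "tz": 7.5, "twist": 0, "jaw": -1}, {"tx": -0.5, "ty": 0, "tz": 8.2, "twist": 0, "jaw": -1}, {"tx": -0.5, "ty": 0, "tz": 8.2, "twist": 0, "jaw": -1}, {"tx": -0.5, "ty": 0, "tz": 8.2, "twist": 0, "jaw": 0.0}, {"tx": -0.5, "ty": 0, "tz": 8.2, "twist": 0, "jaw": 0.2}, {"tx": -0.5, "ty": 0, "tz": 8.2, "twist": 0, "jaw": 0.25}, {"tx": -0.5, "ty": 0, "tz": 8.2, "twist": 0, "jaw": 0.25}, {"tx": -0.5, "ty": 0, "tz": 8.2, "twist": 0, "jaw": 0.25}]'

```text
time: 7.7
position: [0.4517, -0.2474, 0.0423]
tool_rot: [0.998, 0.059, 0.001, 0.001]
force: [-0.5, 0.4, 5.6]
grip_width: 0.048
```

step_arm --series '[{"tx": 0, "ty": 0, "tz": 0, "twist": 0, "jaw": 1}, {"tx": 0, "ty": 0, "tz": 0, "twist": 0, "jaw": 1}, {"tx": 0, "ty": 0, "tz": 0, "twist": 0, "jaw": 1}]'

```text
time: 8.0
position: [0.4517, -0.2474, 0.0422]
tool_rot: [0.998, 0.059, 0.001, 0.0]
force: [-0.8, -0.0, 5.5]
grip_width: 0.0481
```

step_arm --series '[{"tx": 0, "ty": 0, "tz": -0.1, "twist": 0, "jaw": 1}, {"tx": 0, "ty": 0, "tz": -0.3, "twist": 0, "jaw": 1}, {"tx": 0, "ty": 0, "tz": -0.6, "twist": 0, "jaw": 1}, {"tx": 0, "ty": 0, "tz": -1, "twist": 0, "jaw": 1}, {"tx": 0, "ty": 0, "tz": -1.5, "twist": 0, "jaw": 1}, {"tx": 0, "ty": 0, "tz": -1.5, "twist": 0, "jaw": 1}]'

```text
time: 8.6
position: [0.4514, -0.2473, 0.0572]
tool_rot: [0.998, 0.059, 0.001, 0.0]
force: [-0.7, -0.9, -0.9]
grip_width: 0.048
```

```bash
python3 - <<'E'
from h import *
a=snap('top','top3.png');b=snap('scene','scene3.png')
c=lambda im,x,y:cv2.resize(im[y:y+100,x:x+80],(400,500),interpolation=cv2.INTER_CUBIC)
cv2.imwrite('pics/crop3.png',np.hstack([c(a,360,190),c(b,245,150)])[:,:,::-1])
E
```

```text
(no output)
```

View pics/crop3.png

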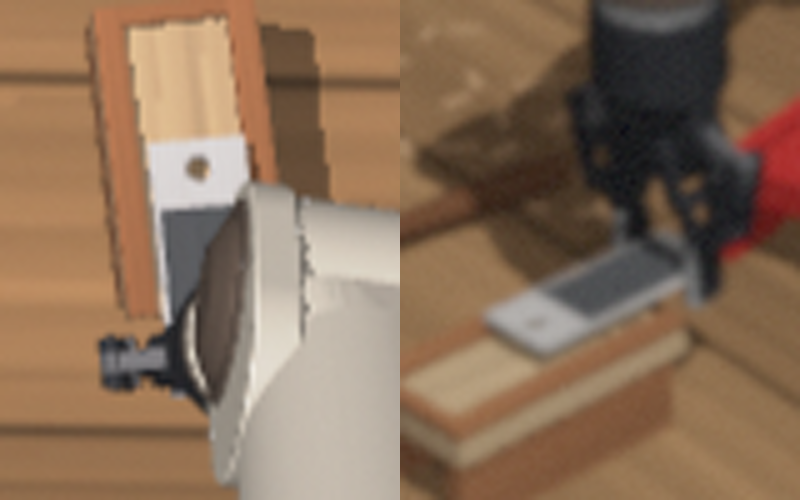

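```bash
python3 - <<'E'
from h import *
from h import go
p=ray('top',[[399.6,223.6]],.079)[0];o=arm.get_obs();from scipy.spatial.transform import Rotation as Ro
R=Ro.from_quat(o['tool_rot']).as_matrix();print('hole-tcp in tool',(R.T@(p-o['position'])).round(4))
im=cv2.imread('pics/top0.png')
for n,f,roi in(('top','top0.png',(200,192,50,52)),):
    x,y,w,h=roi;im=cv2.imread('pics/'+f)[y:y+h,x:x+w];g=cv2.cvtColor(cv2.resize(im,None,fx=6,fy=6,interpolation=cv2.INTER_CUBIC),cv2.COLOR_BGR2GRAY)
    L=cv2.createLineSegmentDetector().detect(g)[0].reshape(-1,2,2)
    for l in L:
        q=(l+.5)/6-.5+[x,y];P=ray(n,q,.06);d=P[1]-P[0];ln=np.linalg.norm(d)
        if ln>.03: print(q.round(1).tolist(),P[:,:2].round(4).tolist(),ln.round(3),np.degrees(np.arctan2(d[1],d[0])).round(1))
go([.4918,.2194,.15],-7.6)
E
```

```text
hole-tcp in tool [ 0.0951  0.0021 -0.0222]
[[231.8, 234.9], [234.1, 223.0]] [[0.5119, 0.1895], [0.5427, 0.1846]] 0.031 -9.1
[[215.5, 199.6], [213.1, 211.2]] [[0.6025, 0.2347], [0.5724, 0.2396]] 0.031 170.8
shift [  9.55 -45.85  -9.34] yaw 6.77 twist 2.395
```

```bash
cat > edge.py <<'E'
from h import *
from scipy.ndimage import map_coordinates
def edge(n,g,A,B,z,w=.008):
    """refine world edge A->B on plane z: strongest gradient across, robust line"""
    A=np.array([*A,z]);B=np.array([*B,z]);d=(B-A)/np.linalg.norm(B-A);nn=np.array([-d[1],d[0],0]);s=np.arange(-w,w,.0005);pts=[]
    for f in np.linspace(.1,.9,25):
        c=A+f*(B-A);uv=proj(n,c+s[:,None]*nn)
        v=sum(map_coordinates(g[...,k],[uv[:,1],uv[:,0]],order=1)*1. for k in range(3))
        v=cv2.GaussianBlur(v.reshape(1,-1),(0,0),2).ravel();q=np.abs(np.gradient(v));k=q.argmax();pts.append(c+s[k]*nn)
    pts=np.array(pts,np.float32);vx,vy,x0,y0=cv2.fitLine(pts[:,:2].copy(),cv2.DIST_HUBER,0,.001,.001).ravel()
    r=np.abs((pts[:,0]-x0)*vy-(pts[:,1]-y0)*vx);return np.degrees(np.arctan2(vy,vx)),(x0,y0),np.median(r)
E
python3 - <<'E'
from edge import *
C=[(.6026,.2343),(.5942,.1754),(.5081,.1863),(.5185,.2455)]
for n in('top','scene'):
  g=cv2.imread(f'pics/{n}0.png').astype(float)
  for i in range(4): print(n,i,edge(n,g,C[i],C[(i+1)%4],.06))
E
```

```text
top 0 (np.float32(79.96163), (np.float32(0.596712), np.float32(0.19868028)), np.float32(0.00018768827))
top 1 (np.float32(-9.1046), (np.float32(0.5465599), np.float32(0.18374945)), np.float32(0.00040102843))
top 2 (np.float32(80.0679), (np.float32(0.51456225), np.float32(0.21730565)), np.float32(0.0004991027))
top 3 (np.float32(-9.788098), (np.float32(0.56104815), np.float32(0.24149823)), np.float32(0.0005954843))
scene 0 (np.float32(79.06592), (np.float32(0.59957695), np.float32(0.20247856)), np.float32(0.00019274489))
scene 1 (np.float32(-9.421129), (np.float32(0.5485456), np.float32(0.18561482)), np.float32(0.00022243097))
scene 2 (np.float32(80.456245), (np.float32(0.51453274), np.float32(0.21222523)), np.float32(0.0003512744))
scene 3 (np.float32(-9.00426), (np.float32(0.5650885), np.float32(0.24398664)), np.float32(0.000551471))
```

step_arm --series '[{"tx": 0, "ty": 0, "tz": -2, "twist": 0, "jaw": 1}, {"tx": 0, "ty": 0, "tz": -5, "twist": 0, "jaw": 1}, {"tx": 0, "ty": 0, "tz": -8, "twist": 0, "jaw": 1}, {"tx": 0, "ty": 0, "tz": -10, "twist": 0, "jaw": 1}, {"tx": 0.5, "ty": -2, "tz": -10, "twist": 0.1, "jaw": 1}, {"tx": 1.1, "ty": -5, "tz": -10, "twist": 0.3, "jaw": 1}, {"tx": 1.9, "ty": -9, "tz": -10, "twist": 0.5, "jaw": 1}, {"tx": 2.7, "ty": -13, "tz": -10, "twist": 0.8, "jaw": 1}, {"tx": 3.5, "ty": -17, "tz": -10, "twist": 1, "jaw": 1}, {"tx": 4.4, "ty": -21, "tz": -10, "twist": 1.2, "jaw": 1}, {"tx": 5.2, "ty": -25, "tz": -10, "twist": 1.5, "jaw": 1}, {"tx": 6.1, "ty": -29, "tz": -10, "twist": 1.7, "jaw": 1}, {"tx": 6.9, "ty": -33, "tz": -10, "twist": 1.9, "jaw": 1}, {"tx": 7.7, "ty": -37, "tz": -10, "twist": 2.1, "jaw": 1}, {"tx": 8.5, "ty": -41, "tz": -10, "twist": 2.3, "jaw": 1}, {"tx": 9, "ty": -44, "tz": -10, "twist": 2.4, "jaw": 1}, {"tx": 9.3, "ty": -45.8, "tz": -10, "twist": 2.4, "jaw": 1}, {"tx": 9.3, "ty": -45.8, "tz": -10, "twist": 2.4, "jaw": 1}, {"tx": 9.3, "ty": -45.8, "tz": -10, "twist": 2.4, "jaw": 1}]'

```text
time: 10.6
position: [0.4889, 0.2185, 0.1561]
tool_rot: [0.998, -0.066, -0.0, 0.0]
force: [0.1, -0.8, -1.1]
grip_width: 0.0478
```

```bash
python3 - <<'E'
from h import *
go([.4910,.2268,.075],-9.6)
E
```

```text
shift [ 0.11 -0.86  8.11] yaw -7.57 twist 0.338
```

step_arm --series '[{"tx": 0.1, "ty": -0.9, "tz": 0, "twist": 0.34, "jaw": 1}, {"tx": 0.1, "ty": -0.9, "tz": 2, "twist": 0.34, "jaw": 1}, {"tx": 0.1, "ty": -0.9, "tz": 4, "twist": 0.34, "jaw": 1}, {"tx": 0.1, "ty": -0.9, "tz": 6, "twist": 0.34, "jaw": 1}, {"tx": 0.1, "ty": -0.9, "tz": 7.5, "twist": 0.34, "jaw": 1}, {"tx": 0.1, "ty": -0.9, "tz": 8.1, "twist": 0.34, "jaw": 1}, {"tx": 0.1, "ty": -0.9, "tz": 8.1, "twist": 0.34, "jaw": 1}, {"tx": 0.1, "ty": -0.9, "tz": 8.1, "twist": 0.34, "jaw": 1}]'

```text
time: 11.4
position: [0.492, 0.227, 0.0761]
tool_rot: [0.996, -0.085, 0.0, -0.0]
force: [0.3, 0.4, -0.3]
grip_width: 0.0483
```

```bash
python3 - <<'E'
from h import *
a=snap('top','top4.png');b=snap('scene','scene4.png')
c=lambda im,x,y:cv2.resize(im[y:y+75,x:x+60],(400,500),interpolation=cv2.INTER_CUBIC)
cv2.imwrite('pics/crop4.png',np.hstack([c(a,195,190),c(b,350,265)])[:,:,::-1])
E
```

```text
(no output)
```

View pics/crop4.png

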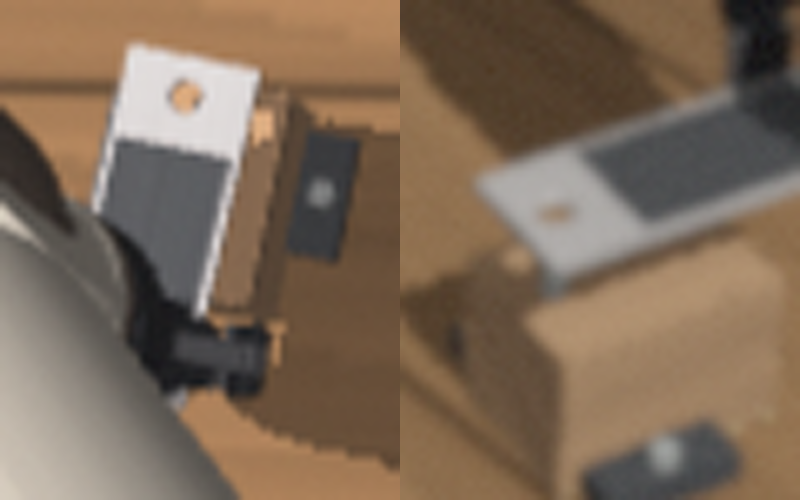

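```bash
python3 - <<'E'
from edge import *
z=.0979
c=np.array([[130,42],[260,70]])/6.667+[195,190]-.42;F=ray('top',c,z);print('far corners top',F.round(4))
c2=np.array([[475-400,182],[550-400,280]])/6.667+[350,265]-.42;F2=ray('scene',c2,z);print('scene',F2.round(4))
h=[ray('top',[np.array([185,97])/6.667+[195,190]-.42],z)[0],ray('scene',[np.array([158,212])/6.667+[350,265]-.42],z)[0]];print('hole',h)
u=np.array([np.cos(np.radians(-9.6)),np.sin(np.radians(-9.6))])
for n,f,FF in(('top','top4.png',F[:,:2]),('scene','scene4.png',F2[::-1,:2][::-1])):
  g=cv2.imread('pics/'+f).astype(float)
  for k in(0,1): print(n,edge(n,g,FF[k]-.01*u,FF[k]-.055*u,z))
  print(n,'far',edge(n,g,FF[0],FF[1],z))
P=np.array([.5844,.2088,.06]);print('pin px',proj('top',[P]),proj('scene',[P,P+[0,0,.016]]))
E
```

```text
far corners top [[0.6059 0.23   0.0979]
 [0.5961 0.1809 0.0979]]
scene [[0.5988 0.186  0.0979]
 [0.6126 0.2369 0.0979]]
hole [array([0.58539398, 0.20864855, 0.0979    ]), array([0.58840883, 0.21380021, 0.0979    ])]
top (np.float32(-3.9788065), (np.float32(0.5686235), np.float32(0.2349264)), np.float32(0.0006664495))
top (np.float32(-8.605103), (np.float32(0.56298256), np.float32(0.18715622)), np.float32(0.00035514106))
top far (np.float32(78.46124), (np.float32(0.5998699), np.float32(0.20024364)), np.float32(0.0001586841))
scene (np.float32(-6.882297), (np.float32(0.56893414), np.float32(0.1879692)), np.float32(0.00041092327))
scene (np.float32(-10.7089205), (np.float32(0.5816921), np.float32(0.24330539)), np.float32(0.00018835098))
scene far (np.float32(79.29569), (np.float32(0.60297334), np.float32(0.20887573)), np.float32(0.00019499665))
pin px [[225.26828832 206.76715271]] [[372.46793286 308.22123808]
 [372.72933667 302.46908587]]
```

The top view shows the hole at (222.8,204.5) and the scene view at (373.7,296.8). Measured per camera, the hole is about 2 mm too far along the block's x and 1.7 mm too far along its +y, so I'll correct that and lower.

step_arm --series '[{"tx": -0.2, "ty": 0.17, "tz": 0, "twist": -0.02, "jaw": 1}, {"tx": -0.2, "ty": 0.17, "tz": 0.5, "twist": -0.02, "jaw": 1}, {"tx": -0.2, "ty": 0.17, "tz": 1, "twist": -0.02, "jaw": 1}, {"tx": -0.2, "ty": 0.17, "tz": 1.4, "twist": -0.02, "jaw": 1}, {"tx": -0.2, "ty": 0.17, "tz": 1.4, "twist": -0.02, "jaw": 1}, {"tx": -0.2, "ty": 0.17, "tz": 1.4, "twist": -0.02, "jaw": 1}]'

```text
time: 12.1
position: [0.489, 0.2263, 0.0612]
tool_rot: [0.997, -0.083, -0.0, 0.0]
force: [0.9, 0.5, -1.3]
grip_width: 0.0483
```

```bash
python3 - <<'E'
from h import *
a=snap('top','top5.png');b=snap('scene','scene5.png')
c=lambda im,x,y:cv2.resize(im[y:y+50,x:x+40],(400,500),interpolation=cv2.INTER_CUBIC)
cv2.imwrite('pics/crop5.png',np.hstack([c(a,205,190),c(b,355,280)])[:,:,::-1])
E
```

```text
(no output)
```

View pics/crop5.png

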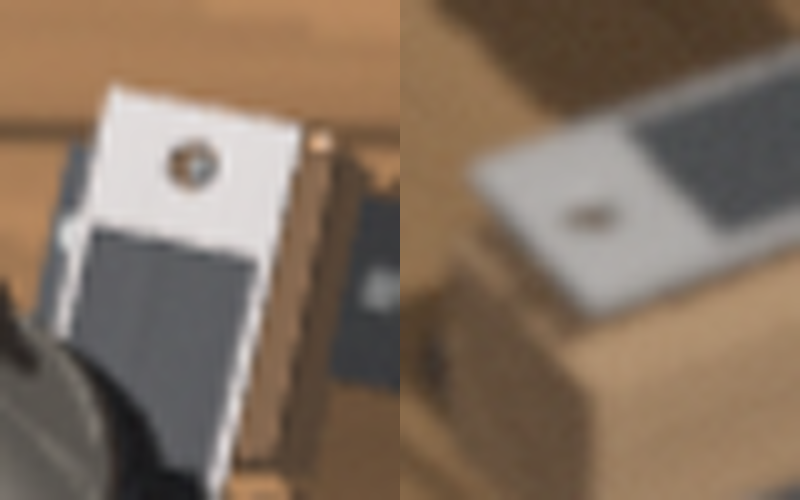

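The top view now shows the grey pin tip through the hole: hole centre ≈(224.3,206.3), pin ≈(225.3,206.5). It's nearly centred, about 1 mm of shift left to make.

step_arm --series '[{"tx": 0, "ty": 0.08, "tz": 0, "twist": 0.03, "jaw": 1}, {"tx": 0, "ty": 0.08, "tz": 0.2, "twist": 0.03, "jaw": 1}, {"tx": 0, "ty": 0.08, "tz": 0.4, "twist": 0.03, "jaw": 1}, {"tx": 0, "ty": 0.08, "tz": 0.6, "twist": 0.03, "jaw": 1}, {"tx": 0, "ty": 0.08, "tz": 0.6, "twist": 0.03, "jaw": 1}]'

```text
time: 12.7
position: [0.4888, 0.2252, 0.0551]
tool_rot: [0.996, -0.085, -0.0, 0.0]
force: [-0.6, -0.6, -1.0]
grip_width: 0.0478
```

step_arm --series '[{"tx": 0, "ty": 0, "tz": 0.2, "twist": 0, "jaw": 1}, {"tx": 0, "ty": 0, "tz": 0.4, "twist": 0, "jaw": 1}, {"tx": 0, "ty": 0, "tz": 0.4, "twist": 0, "jaw": 1}]'

```text
time: 13.0
position: [0.4889, 0.2253, 0.0512]
tool_rot: [0.996, -0.085, -0.0, 0.0]
force: [-0.6, -0.1, -1.0]
grip_width: 0.0481
```

step_arm --series '[{"tx": 0, "ty": 0, "tz": 0.2, "twist": 0, "jaw": 1}, {"tx": 0, "ty": 0, "tz": 0.4, "twist": 0, "jaw": 1}, {"tx": 0, "ty": 0, "tz": 0.4, "twist": 0, "jaw": 1}]'

```text
time: 13.3
position: [0.4889, 0.2252, 0.0472]
tool_rot: [0.996, -0.085, -0.0, 0.0]
force: [1.0, 0.3, -1.6]
grip_width: 0.0482
```

step_arm --series '[{"tx": 0, "ty": 0, "tz": 0.2, "twist": 0, "jaw": 1}, {"tx": 0, "ty": 0, "tz": 0.35, "twist": 0, "jaw": 1}, {"tx": 0, "ty": 0, "tz": 0.35, "twist": 0, "jaw": 1}]'

```text
time: 13.6
position: [0.4889, 0.2253, 0.0438]
tool_rot: [0.996, -0.085, -0.0, 0.0]
force: [-0.2, -0.1, -0.3]
grip_width: 0.048
```

step_arm --series '[{"tx": 0, "ty": 0, "tz": 0.08, "twist": 0, "jaw": 1}, {"tx": 0, "ty": 0, "tz": 0.08, "twist": 0, "jaw": 1}]'

```text
time: 13.8
position: [0.4891, 0.2254, 0.0432]
tool_rot: [0.996, -0.085, -0.0, 0.0]
force: [-0.7, -0.5, -0.3]
grip_width: 0.0478
```

step_arm --series '[{"tx": 0, "ty": 0, "tz": 0.04, "twist": 0, "jaw": 1}, {"tx": 0, "ty": 0, "tz": 0.04, "twist": 0, "jaw": 1}]'

```text
time: 14.0
position: [0.4892, 0.2254, 0.0429]
tool_rot: [0.996, -0.085, 0.0, -0.0]
force: [-0.5, 0.4, -1.4]
grip_width: 0.0482
```

step_arm --series '[{"tx": 0, "ty": 0, "tz": 0.04, "twist": 0, "jaw": 1}, {"tx": 0, "ty": 0, "tz": 0.04, "twist": 0, "jaw": 1}]'

```text
time: 14.2
position: [0.4892, 0.2255, 0.0426]
tool_rot: [0.996, -0.085, 0.0, -0.0]
force: [-1.4, -0.6, 2.1]
grip_width: 0.0482
```

step_arm --series '[{"tx": 0, "ty": 0, "tz": 0.04, "twist": 0, "jaw": 1}, {"tx": 0, "ty": 0, "tz": 0.04, "twist": 0, "jaw": 1}]'

```text
time: 14.4
position: [0.4892, 0.2255, 0.0423]
tool_rot: [0.996, -0.085, 0.0, -0.0]
force: [-1.9, -0.4, 4.9]
grip_width: 0.0482
```

```bash
python3 - <<'E'
from edge import *
a=snap('top','top6.png');b=snap('scene','scene6.png')
c=lambda im,x,y:cv2.resize(im[y:y+50,x:x+40],(400,500),interpolation=cv2.INTER_CUBIC)
cv2.imwrite('pics/crop6.png',np.hstack([c(a,205,192),c(b,355,285)])[:,:,::-1])
u=np.array([np.cos(np.radians(-9.6)),np.sin(np.radians(-9.6))]);v=np.array([-u[1],u[0]])
for n,im,pin,s in(('top',a,.5407*u+.3020*v,-1),('scene',b,.5422*u+.3047*v,-1)):
  f=pin+.015*u;g=im.astype(float)
  print(n,'right',edge(n,g,f-.008*u-.025*v,f-.06*u-.025*v,.064,.005),'left',edge(n,g,f-.008*u+.025*v,f-.06*u+.025*v,.064,.005))
  e=edge(n,g,f+.025*v,f-.025*v,.064,.006);print('far',e,'expected u',f@u,'got',np.array(e[1])@u)
E
```

```text
top right (np.float32(-12.374039), (np.float32(0.56128937), np.float32(0.18610062)), np.float32(0.0006367718)) left (np.float32(0.7493243), (np.float32(0.5718746), np.float32(0.23517254)), np.float32(0.00061894226))
far (np.float32(78.528275), (np.float32(0.59785897), np.float32(0.20229542)), np.float32(0.0001840971)) expected u 0.5557 got 0.5557500165226593
scene right (np.float32(-9.227004), (np.float32(0.5650235), np.float32(0.18567188)), np.float32(0.0001485101)) left (np.float32(-5.033397), (np.float32(0.57146114), np.float32(0.23620597)), np.float32(0.0007898087))
far (np.float32(76.53336), (np.float32(0.5988919), np.float32(0.20570423)), np.float32(0.00015298347)) expected u 0.5572 got 0.5562000175839529
```

View pics/crop6.png

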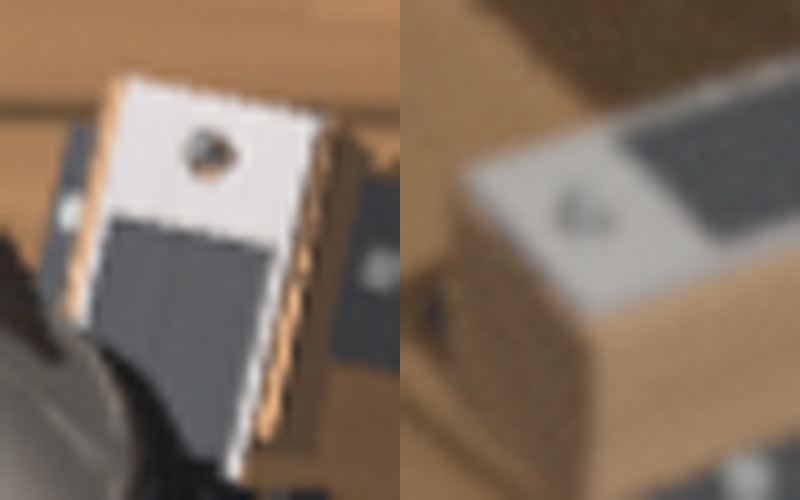

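```bash
python3 - <<'E'
from edge import *
def q(n,roi0,s,pts): return ray(n,np.array(pts)/s+roi0-.45,.064)[:,:2]
for n,f,roi,P in(('top','top6.png',[205,192],dict(darkfar=[(112,219),(270,247)],darkR=[(272,252),(240,400)],far=[(130,79),(318,115)],R=[(320,125),(245,440)])),
 ('scene','scene6.png',[355,285],dict(darkfar=[(225,137),(315,243)],darkL=[(325,240),(395,217)],far=[(70,180),(188,310)],R=[(75,172),(380,65)]))):
  g=cv2.imread('pics/'+f).astype(float)
  for k,p in P.items():
    W=q(n,roi,10,p);e=edge(n,g,W[0],W[1],.064,.004);print(n,k,np.round(e[0],1),np.round(e[1],4),e[2])
# same on original plate in the cradle for reference (cradle/tool yaw 6.8 there)
g=cv2.imread('pics/top0.png').astype(float)
W=ray('top',np.array([(147,105),(228,96),(245,255),(163,264)])/5+[360,190]-.4,.064)[:,:2]
for i in range(4):print('ref',edge('top',g,W[i],W[(i+1)%4],.064,.004)[0])
E
```

```text
top darkfar 79.7 [0.5635 0.2113] 0.00027997323
top darkR -9.5 [0.5373 0.1939] 0.00027395342
top far 78.8 [0.5971 0.1987] 0.00017489912
top R -10.2 [0.5476 0.1881] 0.0003614137
scene darkfar 79.2 [0.5624 0.211 ] 0.00020227989
scene darkL -11.1 [0.5538 0.2351] 0.00023733515
scene far 77.9 [0.5988 0.2072] 0.00013797125
scene R -10.1 [0.5495 0.1884] 0.00013039634
ref -82.97469
ref 7.3449836
ref -83.07342
ref 6.488447
```

step_arm --series '[{"tx": 0, "ty": 0, "tz": -0.06, "twist": 0, "jaw": 1}, {"tx": 0, "ty": 0.08, "tz": -0.06, "twist": -0.11, "jaw": 1}, {"tx": 0, "ty": 0.08, "tz": -0.06, "twist": -0.11, "jaw": 1}, {"tx": 0, "ty": 0.08, "tz": -0.03, "twist": -0.11, "jaw": 1}, {"tx": 0, "ty": 0.08, "tz": -0.03, "twist": -0.11, "jaw": 1}]'

```text
time: 15.0
position: [0.4891, 0.2249, 0.0425]
tool_rot: [0.997, -0.079, 0.0, -0.0]
force: [0.8, -0.1, 3.8]
grip_width: 0.0479
```

step_arm --series '[{"tx": 0, "ty": 0, "tz": 0, "twist": 0, "jaw": -0.25}, {"tx": 0, "ty": 0, "tz": 0, "twist": 0, "jaw": -0.4}, {"tx": 0, "ty": 0, "tz": 0, "twist": 0, "jaw": -0.6}, {"tx": 0, "ty": 0, "tz": 0, "twist": 0, "jaw": -0.8}, {"tx": 0, "ty": 0, "tz": 0, "twist": 0, "jaw": -1}, {"tx": 0, "ty": 0, "tz": 0, "twist": 0, "jaw": -1}, {"tx": 0, "ty": 0, "tz": -1, "twist": 0, "jaw": -1}, {"tx": 0, "ty": 0, "tz": -3, "twist": 0, "jaw": -1}, {"tx": 0, "ty": 0, "tz": -7, "twist": 0, "jaw": -1}, {"tx": -1, "ty": 4, "tz": -12, "twist": 0, "jaw": -1}, {"tx": -2, "ty": 8, "tz": -15, "twist": 0, "jaw": -1}, {"tx": -4, "ty": 13, "tz": -15, "twist": 0, "jaw": -1}, {"tx": -4, "ty": 18, "tz": -15, "twist": 0, "jaw": -1}, {"tx": -4, "ty": 22, "tz": -15, "twist": 0, "jaw": -1}, {"tx": -4, "ty": 22, "tz": -15, "twist": 0, "jaw": -1}, {"tx": -4, "ty": 22, "tz": -15, "twist": 0, "jaw": -1}]'

```text
time: 16.6
position: [0.4148, 0.0121, 0.193]
tool_rot: [0.997, -0.081, 0.001, 0.0]
force: [0.7, 0.4, -0.6]
grip_width: 0.0855
```

```bash
python3 - <<'E'
from edge import *
a=snap('top','top7.png');b=snap('scene','scene7.png')
c=lambda im,x,y:cv2.resize(im[y:y+75,x:x+60],(400,500),interpolation=cv2.INTER_CUBIC)
cv2.imwrite('pics/crop7.png',np.hstack([c(a,195,190),c(b,350,270)])[:,:,::-1])
u=np.array([np.cos(np.radians(-9.6)),np.sin(np.radians(-9.6))]);v=np.array([-u[1],u[0]])
for n,im,pin in(('top',a,.5405*u+.3020*v),('scene',b,.5415*u+.3030*v)):
  f=pin+.015*u;g=im.astype(float);r=f-.13*u;k=.025*v
  for nm,A,B in(('R',f-k,r-k),('L',f+k,r+k),('far',f-k,f+k),('near',r-k,r+k)):
    e=edge(n,g,A,B,.064,.005);x=np.array(e[1]);print(n,nm,np.round(e[0],1),'u,v rel pin',np.round([(x-pin)@u*1e3,(x-pin)@v*1e3],1),e[2])
E
```

```text
top R -9.7 u,v rel pin [-47.8 -24.9] 0.0004458353
top L -7.8 u,v rel pin [-57.8  22.9] 0.00093060266
top far 79.3 u,v rel pin [15.3  0.2] 0.00013882964
top near 80.4 u,v rel pin [-115.5    1.5] 0.0004905446
scene R -8.9 u,v rel pin [-64.7 -25.7] 0.0007686897
scene L -8.5 u,v rel pin [-53.5  23.1] 0.0006328542
scene far 80.2 u,v rel pin [16. -2.] 4.7822716e-05
scene near 79.8 u,v rel pin [-116.4   -0.8] 0.00015815021
```

View pics/crop7.png

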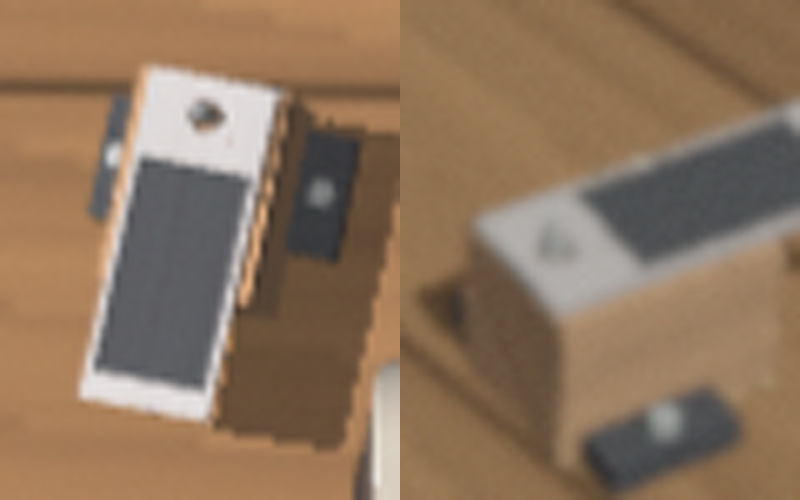

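The plate lies flat on the block with the pin showing in the hole (top ≈(226,207)). Pale margins show on both long sides and the fitted edges agree with the block's yaw, so I'm handing in.

```bash
python3 -c "
from h import *
print(arm.get_obs()['force']);print(arm.hand_in())"
```

```text
[ 0.51790561  0.89033075 -0.0181235 ]
the job is handed in; nothing more can be done
None
```

The plate is seated on the honing block with its hole over the pin, and I handed the job in at about 17 s. No verdict is reported.

- **What I did:** I pressed on the plate with about 5–8 N and slid it out until about 44 mm overhung. Then I pinched it by its long sides, lifted it, lowered it over the pin, turned it 0.7° to square it, and let go.
- **Last checks:** In the final images the plate lies flat with the pin in the hole. Its fitted edges lie at −7.8° to −10.8°, average about −9.6°, which matches the block. Its ends are within about 1.5 mm of where they should be relative to the pin. The gripper is open and clear, touching nothing.
- **Disagreements:** The two cameras differ by 1–3 mm, in line with their calibration. The long-side edge fits scatter by about 1–2°. The gripper read 48 mm on the 50 mm plate.
- **Not checked:** I did not compare the other things on the bench before and after. No unexpected contact force showed at any step.

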